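# Eject and rock a drive cartridge out of its desktop dock

## Robot

A 6-joint arm with a two-finger parallel gripper is mounted at the origin on a cart in front of the work surface, level with it; the furniture and walls round the work are solid. World frame = base frame: x ahead of the robot, y to its left, z up, the work surface at z = 0. Lengths are in mm, angles in rad, forces in N, time in s.
With the tool pointing down it reaches from about 400 to 925 mm from the base axis. Payload 12.5 kg.
Tool frame: the origin (TCP) lies midway between the tips of the shut fingers; the grasp point (between the pads) lies 19 mm behind it; z points along the fingers, y is the direction in which the jaws open and shut (so a half turn about z gives the same grasp; the last joint's range is limited). The gripper opens to 95 mm and grips with 3 to 60 N. Pads are 20 mm wide; open, the fingers measure 119 mm over their backs; the gripper's body (75 mm by 180 mm) begins 59 mm behind the grasp point.
Start: joints at [1.152, 0.491, 1.559, -0, 1.092, -0.106], TCP at [192.311, 594.696, 214.661] pointing down, gripper open.
Joint ranges: [-3.1, 3.1], [-0.84, 2.19], [0.05, 2.79], [-1.13, 4.28], [0.06, 2.93], [-2.69, 2.69]. Speed limits (rad/s): [2.22, 2.22, 2.79, 3.14, 3.14, 3.14].

## Interface

Orientations are given as [roll, pitch, yaw] about the fixed x, y, z axes, in that order (R = Rz(yaw) Ry(pitch) Rx(roll)).
In Python, from cell import env, eyes, job_done, boxes_of, regions_of gives the robot as it stands.
- The arm moves only by the tool send_rows, never from a script. Its argument "plan" is text: rows parted by semicolons, each of 5 numbers parted by spaces: the shift along the tool's x, y, z in mm, then the turn about the tool's z in rad, then the finger opening in mm, from 0 to 95.1. In form: x y z roll gripper; .... A call has 1 to 8 rows; each row shifts and turns the pose as measured when the row begins, along the tool's axes as they then stand; what a row does not reach is not made up. A row lasts 1/10 s, in which the tool goes at most 50 mm and 8.59 degrees, less where a joint would pass 70% of its speed; a pose out of reach is approached as far as the arm can. A call with a gripper value outside its range is refused whole. The fingers move at their own pace and stop on an object; the grip force is fixed at half the most. Time passes only in rows, so rows that do not move let the fingers close. It gives the time, the measured TCP pose, the force and the opening at its end, in the units of the state.
- env.state(): the state, without advancing time (a new reading comes with each control period).
- eyes.read_camera(name): name is "side" or "top" or "wrist"; returns a dict with "image" (384x512x3 uint8, red, green, blue), "vertical_fov" (degrees; the focal length in pixels is half the picture's height over the tangent of half this angle, whatever the lens; pixels are square), "cx", "cy" (the principal point, pixels), "extrinsics" (4x4, takes a point from camera to world coordinates). Camera axes: x right, y up, looking along -z (the intrinsics and any distortion apply to the point x, -y, -z); pixel columns grow to the right and rows downward; lengths in mm; the calibration is good to about 2 mm. A picture is of the moment at which its call begins. There is no depth.
- job_done(): hands the job in, once; it reports no verdict.
Trained networks look in a picture, given as the dict that the camera call returned (one of the last four; its "shot" number tells which), for a name from the list of things; names that differ only in an ending like _2 or _b are one class to them, and where a whole thing is asked for, a point or a joint stands for the part that bears it (a point fixed in the world has none). Each returns a list of dicts, best first, with "confidence" (0 to 1); they miss things now and then, are a little off and sometimes report something else, mostly with a low value. They report only what shows in the picture. A call takes as long as a camera call. They do not tell look-alikes from the thing itself.
- boxes_of(target, picture): "bbox" ([left, top, width, height] in pixels, round what is visible of it).
- regions_of(target, picture): "pixels" (384x512 bool, what is visible of it) and "bbox" ([left, top, width, height] in pixels, round what is visible of it).
The state is a dict: "t": time; "joints": joint angles; "qvel": joint speeds; "tau": joint torques, N m; "eef_pos": TCP position; "tcp_rot": TCP orientation; "ft_force": force on the tool from outside, world axes, zero at the start; "moment": the same for the moment, N m; "opening": opening from 0.0 (shut) to 1.0 (fully open).
Only numpy, scipy, OpenCV 4.12 (cv2) and the standard library are available. Lean on these libraries where they do the work, as an engineer would, in place of code of your own. Each camera call takes 0.05 s, during which the arm holds its last target.

## Task

Take the blue-headed drive cartridge out of the white desktop dock: first push the dock's red eject plunger down to its stop and let it come back up, then rock the cartridge to one side and to the other in its bay until both orange jaws have been pushed right back and it is free. Lift it straight up and finish still holding it in the gripper, upright and still, about 3 cm clear above the dock's top and over its bay, so that I can check its foot. Leave the spare grey cartridge and the other things on the desk where they are.

Things in the scene. Friction and masses are not known exactly. Their poses are not given: they have to be found in the camera images.
- dock: White drive dock, fixed on the desk; grey base plate 92 (x) x 172 (y) x 8 mm. Origin: on the desk top under the bay's middle. z up, y to its left, x to its back; turned up to 25 degrees about z. Bay between two side towers (80 mm in x, y = 26 to 50 mm either side, top z = 78). Front wall top z = 46, back wall 76. Plunger housing: 66 x 62 mm, middle at (0, -83), top z = 56.
- bay_mouth (a point): Middle of the bay's open mouth, level with the towers' tops, 78 mm above the desk. The bay is 53 mm long (dock x) and 52 mm wide (dock y). Two orange jaw noses, 30 mm long, stick out of the towers into it 62 to 70 mm above the desk; they reach into the cartridge's side notches and block a straight pull after 4 mm.
- bay_pivot (a point): Point low in the bay's middle, 14 mm above the desk (6 mm above its floor). The cartridge's foot stands in a slot here, 14 mm wide in dock y and 10 mm deep, so the cartridge tips towards dock +y or -y about the dock-x line through this point, up to about 8 degrees; it cannot tip along dock x.
- eject_plunger (a joint): Red eject plunger, round head 31 mm across. 0 = up, 0.010 m = down at its stop; takes about 3 N to start and 7 N at the stop, springs back up when let go. At its stop it has knocked a lock away from behind both jaws, and the lock stays away. Until then the jaws can be pushed back only about 1 mm.
- plunger_top (a point): Middle of the top of the red plunger head, 89 mm above the desk when up; (0, -83 mm) from the bay's middle in the dock's frame.
- jaw_left (a joint): Orange jaw in the tower on the dock's +y side. 0 = nose 10.6 mm from the bay's middle, in the cartridge's notch; 0.007 m = right back at its stop. No spring: slides with about 6 N friction and stays where pushed. Tipping the cartridge to +y pushes it: 7 degrees clears the cartridge (0.005 m), about 8.5 reaches the stop. An orange tab on the tower's top shows its place.
- jaw_right (a joint): The same on the dock's -y side; tipping the cartridge to -y pushes it back. 0 to 0.007 m.
- cartridge: Dark drive cartridge, 0.15 to 0.31 kg, 130 mm tall, upright in the bay, axes as the dock's. Origin: underside of its foot, 8 mm above the desk when seated. Rounded foot 12 mm thick (y) to z = 16; body 50 (x) x 30 (y) mm to z = 92, notches in both y sides at z = 50 to 66 (20 mm thick there); blue head above. With both jaws back it lifts straight out: clear after 70 mm.
- cartridge_grip (a point): Middle of the blue ribbed grip head (44 mm in x, 24 mm in y, from 92 to 130 mm above the cartridge's origin); this point is 110 mm above the origin, 118 mm above the desk when seated. Grasp here, across x or y.
- spare_cartridge: Spare cartridge of the same size with a grey head, lying on its side on the desk. Origin under its middle. Leave it.
- mint_tin: Round green and white tin, 61 mm across, 20 mm high, standing on the desk. Leave it.
- sticky_pad: Pad of yellow notes, 76 x 76 x 17 mm. Leave it.
- usb_stick: Red memory stick, 18 x 54 x 8 mm. Leave it.
- card_case: Small blue-grey memory-card case, 36 x 52 x 10 mm. Leave it.
Not all that is in view belongs to the job. Leave any green or purple look-alike of the cartridge alone.

How it is judged:
By the outcome, as a careful person would: the job done as asked, in the order asked, and still so for the second after the job is handed in, while the arm keeps its last pose, push and grip.
It also fails if it takes over 45 s, if anything falls off the work surface, if the arm or the gripper's body presses on something with over 40 N, if the wrist force passes 120 N, or if a joint passes its speed limit or range.

## Working session

There is one attempt and no reset: what is moved stays moved. The work goes in short steps, Python scripts to look and compute and a tool call to move; the robot and the scene stay as the last step left them, time stands still between calls to the robot, and variables do not carry over. Pictures are saved under pics/ and viewed, and the job is handed in when it is done.

Besides the shell and the picture viewer there is one more tool, called after ">>>" as name(argument=value, ...), one argument or row to a line, values as JSON. send_rows: Moves the arm, as the interface text tells. Its arguments: {"type":"object","properties":{"plan":{"type":"string"}},"required":["plan"]}

```bash
ls; mkdir -p pics
cat > h.py <<'E'
import numpy as np, cv2
from cell import env, eyes, job_done, boxes_of, regions_of
def save(p,n,crop=None,s=1):
    im=cv2.cvtColor(p["image"],cv2.COLOR_RGB2BGR)
    if crop: l,t,w,h=crop; im=im[t:t+h,l:l+w]
    if s!=1: im=cv2.resize(im,None,fx=s,fy=s,interpolation=cv2.INTER_CUBIC)
    cv2.imwrite("pics/"+n,im)
def f(p): return p["image"].shape[0]/2/np.tan(np.radians(p["vertical_fov"])/2)
def ray(p,u,v):
    E=np.array(p["extrinsics"]); F=f(p)
    d=np.array([(u-p["cx"])/F,-(v-p["cy"])/F,-1.]); return E[:3,3],E[:3,:3]@d
def onz(p,u,v,z):
    o,d=ray(p,u,v); return o+d*(z-o[2])/d[2]
def proj(p,X):
    E=np.array(p["extrinsics"]); c=E[:3,:3].T@(np.array(X,float)-E[:3,3]); F=f(p)
    return np.array([p["cx"]+F*c[0]/-c[2],p["cy"]+F*(-c[1])/-c[2]])
E
python3 - <<'E'
from h import *
for n in ["side","top","wrist"]:
    p=eyes.read_camera(n); save(p,n+"0.png"); print(n,[k for k in p],p["vertical_fov"],p["cx"],p["cy"],np.round(p["extrinsics"],3).tolist(), {k:p[k] for k in p if k not in("image","extrinsics")})
    for t in ["dock","cartridge","cartridge_grip","eject_plunger","spare_cartridge","jaw_left"]:
        print(t,[(b["bbox"],round(b["confidence"],2)) for b in boxes_of(t,p)][:3])
print(env.state())
E
```

```text
pics
side ['image', 'vertical_fov', 'cx', 'cy', 'extrinsics', 'shot'] 43.15836004954807 259.4633380275388 185.86733129101071 [[0.836, 0.226, -0.5, -245.823], [-0.548, 0.378, -0.746, -1179.169], [0.021, 0.898, 0.44, 766.077], [0.0, 0.0, 0.0, 1.0]] {'vertical_fov': 43.15836004954807, 'cx': 259.4633380275388, 'cy': 185.86733129101071, 'shot': 1}
dock [([230.9, 175.9, 54.0, 40.0], 0.76), ([319.6, 260.6, 49.7, 31.2], 0.15)]
cartridge [([241.9, 155.6, 12.4, 28.8], 0.92), ([249.3, 186.4, 12.1, 47.6], 0.8), ([217.8, 149.3, 18.4, 34.8], 0.69)]
cartridge_grip [([250.4, 185.4, 9.8, 47.0], 0.7), ([220.3, 150.1, 12.9, 30.7], 0.69), ([239.9, 156.7, 19.5, 30.4], 0.65)]
eject_plunger [([228.8, 173.2, 54.3, 41.3], 0.46)]
spare_cartridge [([319.6, 259.2, 51.0, 35.9], 0.84)]
jaw_left []
top ['image', 'vertical_fov', 'cx', 'cy', 'extrinsics', 'shot'] 50.64963113955293 255.83982168722176 187.27728773179822 [[0.002, 0.99, -0.14, 338.621], [-1.0, 0.001, -0.01, -58.324], [-0.009, 0.14, 0.99, 1527.66], [0.0, 0.0, 0.0, 1.0]] {'vertical_fov': 50.64963113955293, 'cx': 255.83982168722176, 'cy': 187.2772877317982
[... 845 characters left out ...]
grip []
eject_plunger []
spare_cartridge []
jaw_left []
{'t': 1.05, 'joints': array([ 1.15236642e+00,  4.90898063e-01,  1.55889686e+00, -2.28332744e-06,
        1.09171163e+00, -1.05589354e-01]), 'qvel': array([ 0.0013015 , -0.00100852,  0.00031199, -0.00128801, -0.00132218,
        0.00069755]), 'tau': array([-3.06840913e-03, -6.12485576e+01, -2.58428907e+01,  6.92512840e-02,
        4.46349650e-02,  5.15342026e-05]), 'eef_pos': array([192.33061133, 594.6878406 , 214.66323084]), 'tcp_rot': array([3.14150725e+00, 1.10893602e-05, 2.82875315e+00]), 'ft_force': array([-0.2894913 ,  0.05736665,  0.19762877]), 'moment': array([-0.02007434,  0.01263246, -0.00783546]), 'opening': 0.998018379301678}
```

Run:
```python
import cv2,numpy as np
a=cv2.imread("pics/side0.png");b=cv2.imread("pics/top0.png")
cv2.imwrite("pics/c1.png",cv2.resize(a[125:305,190:400],None,fx=3.3,fy=3.3,interpolation=cv2.INTER_CUBIC))
cv2.imwrite("pics/c2.png",cv2.resize(b[140:240,160:300],None,fx=5.5,fy=5.5,interpolation=cv2.INTER_CUBIC))
```

```text
(no output)
```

View pics/side0.png

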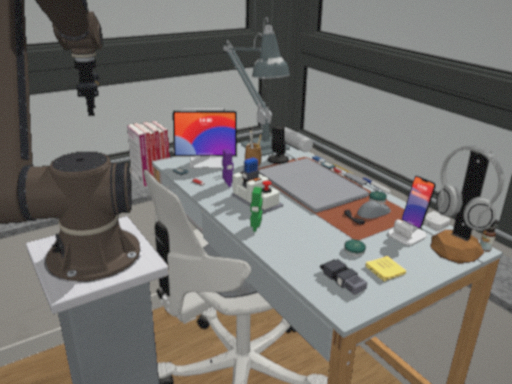

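View pics/top0.png

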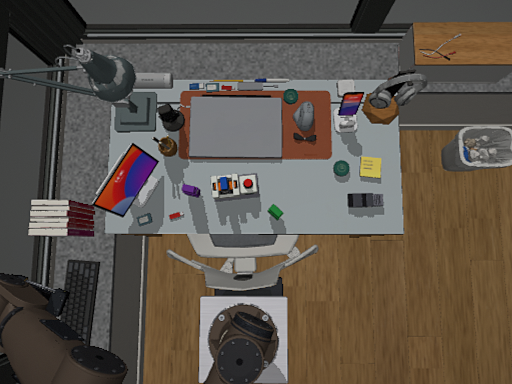

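```bash
ls pics
```

```text
c1.png
c2.png
side0.png
top0.png
wrist0.png
```

View pics/c1.png

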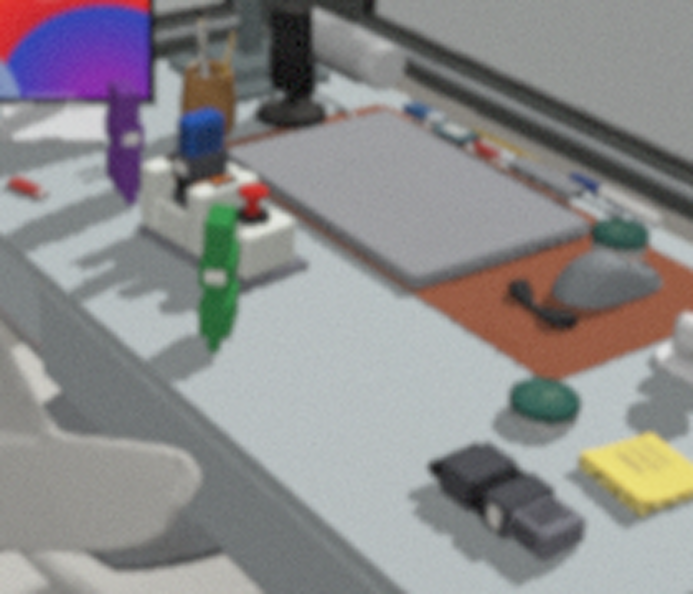

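View pics/c2.png

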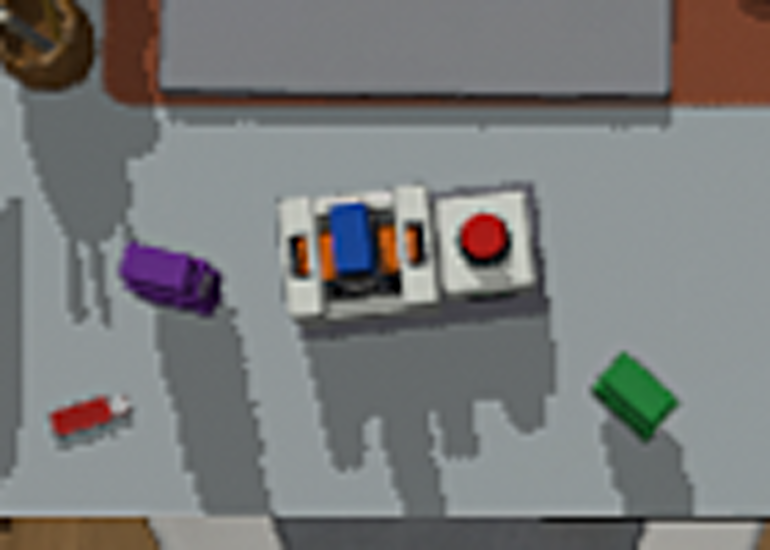

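Run:
```python
from h import *
def comps(m,amin=5):
    n,l,s,c=cv2.connectedComponentsWithStats(m.astype(np.uint8)); return [(s[i].tolist(),c[i].round(2).tolist()) for i in range(1,n) if s[i,4]>=amin]
for n,box in [("top",(205,165,60,45)),("side",(225,150,70,70))]:
    p=eyes.read_camera(n); im=p["image"].astype(int); R,G,B=im[...,0],im[...,1],im[...,2]
    M=np.zeros(R.shape,bool); l,t,w,h=box; M[t:t+h,l:l+w]=1
    red=M&(R>110)&(G<50)&(B<60); blue=M&(B>90)&(R<70)&(G<100); 
    org=M&(R>140)&(G>60)&(G<130)&(B<60); white=M&(R>150)&(G>150)&(B>140)
    for nm,m,z in[("red",red,89),("blue",blue,138),("org",org,78),("white",white,70)]:
        for s,c in comps(m): print(n,nm,s,c,onz(p,c[0],c[1],z).round(1))
        if m.any() and n=="top" : print(cv2.minAreaRect(np.argwhere(m)[:,::-1].astype(np.float32)))
```

```text
top red [244, 179, 8, 8, 47] [247.28, 182.36] [559.1 -13.6  89. ]
((232.79917907714844, 183.7909698486328), (7.15232515335083, 36.39537048339844), 84.80557250976562)
top blue [220, 177, 7, 12, 76] [223.24, 182.39] [551.5  68.2 138. ]
((223.0, 182.5), (11.0, 6.0), 90.0)
top org [218, 183, 3, 8, 13] [218.77, 186.0] [547.4  89.7  78. ]
top org [229, 182, 3, 7, 16] [230.25, 184.44] [553.2  48.2  78. ]
((224.41893005371094, 185.5135040283203), (7.069156646728516, 20.056676864624023), 80.53767395019531)
top white [210, 173, 29, 22, 183] [226.09, 181.22] [566.2  64.1  70. ]
top white [239, 175, 18, 18, 153] [247.33, 182.66] [560.9 -13.2  70. ]
top white [212, 190, 6, 7, 38] [214.5, 193.32] [521.8 105.6  70. ]
((233.71539306640625, 189.7230682373047), (33.861480712890625, 44.65250015258789), 82.87498474121094)
side red [264, 183, 5, 7, 19] [266.11, 185.42] [542.9 -40.4  89. ]
side blue [245, 158, 13, 14, 90] [250.13, 163.29] [532.5  39.3 138. ]
side white [233, 150, 12, 18, 147] [238.71, 158.54] [603.9 229.5  70. ]
side white [287, 150, 8, 9, 55] [290.87, 153.29] [800.3 173.1  70. ]
side white [262, 156, 6, 6, 24] [263.96, 158.21] [685.7 185.   70. ]
side white [261, 162, 34, 31, 540] [283.03, 175.21] [659.1  27.7  70. ]
side white [233, 172, 14, 22, 99] [238.01, 181.58] [501.2  63.3  70. ]
side white [247, 174, 21, 17, 108] [257.08, 180.9] [558.3  35.3  70. ]
side white [225, 186, 9, 12, 66] [228.59, 191.94] [436.5  13.6  70. ]
side white [262, 187, 33, 33, 580] [279.47, 207.25] [ 516.3 -152.4   70. ]
side white [253, 208, 4, 2, 8] [254.5, 208.5] [ 448.1 -120.3   70. ]
side white [225, 211, 16, 9, 87] [231.72, 216.13] [ 367.2 -124.7   70. ]
```

>>> send_rows(
  plan="-37 -31 0 0 95; -37 -31 0 0 95; -37 -31 0 0 95; -37 -31 0 0 95; -37 -31 0 0 95; -37 -31 0 0 95; -37 -31 0 0 95",
)

```text
t: 1.85
eef_pos: [375.1, 303.3, 214.0]
tcp_rot: [3.139, 0.001, 2.838]
ft_force: [0.4, 1.2, -0.4]
opening: 1.002
```

>>> send_rows(
  plan="-37 -31 0 0 50; -37 -31 0 0 0; -37 -31 0 0 0; -37 -31 0 0 0; -37 -31 0 0 0; -37 -31 0 0 0; -37 -30 0 0 0; 0 0 0 0 0",
)

```text
t: 2.65
eef_pos: [565.0, 3.2, 215.4]
tcp_rot: [3.137, 0.006, 2.833]
ft_force: [-0.9, 0.3, 0.8]
opening: 0.386
```

>>> send_rows(
  plan="0 0 0 0.147 0; 0 0 0 0.147 0; 0 0 0 0.147 0; 0 0 0 0.147 0; 0 0 0 0.147 0; 0 0 0 0.147 0; 0 0 0 0.147 0; 0 0 0 0.147 0",
)

```text
t: 3.45
eef_pos: [563.3, 4.5, 215.0]
tcp_rot: [3.136, -0.003, 1.632]
ft_force: [-0.0, -0.4, -0.4]
opening: 0.003
```

Run:
```python
from h import *
p=eyes.read_camera("wrist"); save(p,"w1.png",s=1.5); s=env.state(); print(s["t"],s["eef_pos"],s["tcp_rot"],s["joints"],s["opening"],s["ft_force"])
print(np.round(p["extrinsics"],3).tolist())
np.save("w1.npy",p,allow_pickle=True)
```

```text
3.5 [563.27140837   4.52094166 215.02977237] [ 3.13609885 -0.0034242   1.62207637] [-0.11130837  0.4008565   1.71544666  0.00500779  1.02042797 -0.16518771] 0.0033969085030351705 [0.39325613 0.68664179 0.33972714]
[[0.998, -0.056, -0.022, 558.427], [0.06, 0.964, 0.259, 78.676], [0.006, -0.26, 0.966, 384.389], [0.0, 0.0, 0.0, 1.0]]
```

View pics/w1.png

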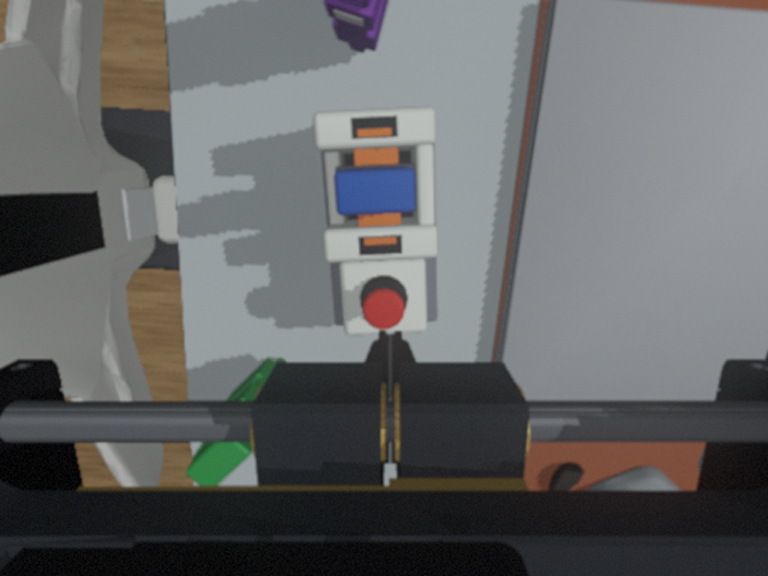

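Run:
```python
from h import *
p=np.load("w1.npy",allow_pickle=True).item(); im=p["image"].astype(int); R,G,B=im[...,0],im[...,1],im[...,2]
M=np.zeros(R.shape,bool); M[60:225,205:300]=1
red=M&(R>120)&(G<50)&(B<60); blue=M&(B>90)&(R<80)&(G<110); org=M&(R>140)&(G>60)&(G<140)&(B<80)
c=np.argwhere(red).mean(0)[::-1]; print("red",red.sum(),c,onz(p,*c,89)); 
r=cv2.minAreaRect(np.argwhere(blue)[:,::-1].astype(np.float32)); print(r,[onz(p,*q,138).round(1) for q in cv2.boxPoints(r)]); print("blue",onz(p,*r[0],138))
n,l,s,c=cv2.connectedComponentsWithStats(org.astype(np.uint8))
for i in range(1,n):
  if s[i,4]>20: print("org",s[i],c[i],onz(p,*c[i],78).round(1))
# tower corners (pic scale 1.5)
for q in [(315,113),(435,109),(437,258),(328,263)]: print(onz(p,q[0]/1.5,q[1]/1.5,78).round(1))
```

```text
red 0 [nan nan] [nan nan nan]
((249.99546813964844, 126.90499114990234), (30.34656524658203, 53.17784118652344), 87.27368927001953) [array([530.4,  78.3, 138. ]), array([572.6,  82.8, 138. ]), array([575.5,  59.1, 138. ]), array([532.2,  54.5, 138. ])]
blue [552.66805794  68.832517   138.        ]
org [238  85  23   6 110] [249.01818182  87.71818182] [548.4 103.5  78. ]
org [236  99  29  11 292] [250.18150685 103.93493151] [550.3  88.5  78. ]
org [239 142  28   9 179] [252.87709497 146.08938547] [555.2  47.5  78. ]
org [243 158  21   5  88] [253.20454545 160.20454545] [556.3  33.1  78. ]
org [243 193  26  26 500] [255.846 205.498] [561.8 -15.7  78. ]
[510.4 112.5  78. ]
[587.  119.6  78. ]
[596.8  23.1  78. ]
[521.1  15.   78. ]<stdin>:5: RuntimeWarning: Mean of empty slice.
  ret = um.true_divide(
```

>>> send_rows(
  plan="-18 -3 0 -0.05 0; 0 0 40 0 0; 0 0 40 0 0; 0 0 30 0 0; 0 0 0 0 0",
)

```text
t: 4.0
eef_pos: [562.0, -11.7, 103.9]
tcp_rot: [3.131, -0.002, 1.69]
ft_force: [0.2, -0.1, 1.7]
opening: 0.008
```

Run:
```python
from h import *
p=eyes.read_camera("wrist"); save(p,"w2.png",s=1.5); s=env.state(); print(s["t"],s["eef_pos"],s["tcp_rot"],s["ft_force"])
q=eyes.read_camera("side"); save(q,"s2.png",(210,140,100,75),7)
```

```text
4.05 [562.97054321 -11.805933   105.7757741 ] [ 3.12871977e+00 -1.43846715e-03  1.69013165e+00] [-0.52489929  0.42018048 -0.06256652]
```

View pics/w2.png

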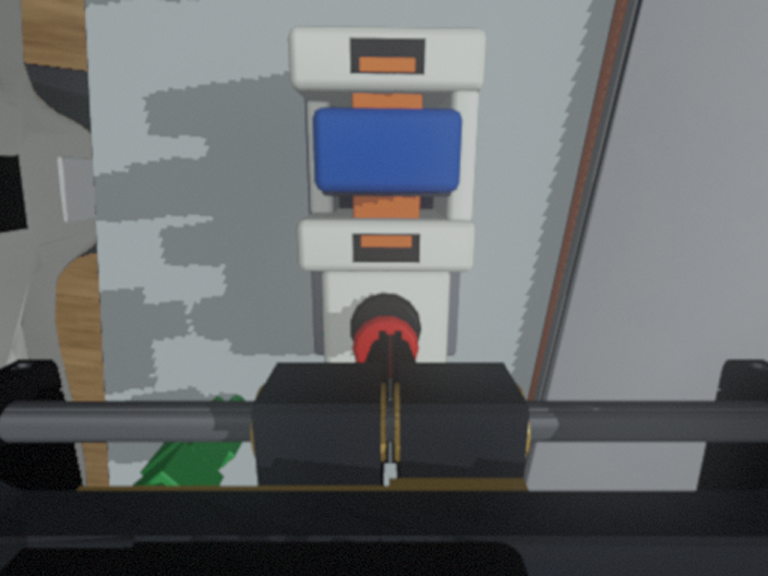

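View pics/s2.png

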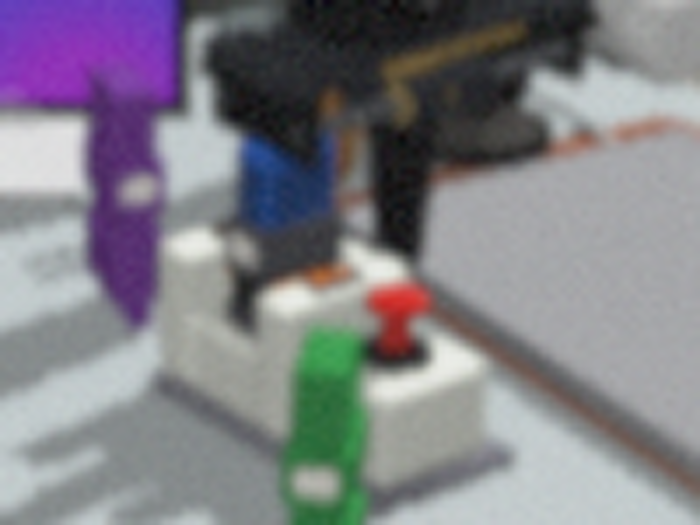

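>>> send_rows(
  plan="-1 0 12 -0.015 0; 0 0 6 0 0; 0 0 5 0 0; 0 0 3 0 0",
)

```text
t: 4.5
eef_pos: [566.5, -12.9, 84.7]
tcp_rot: [3.119, 0.002, 1.708]
ft_force: [-3.7, 0.4, 9.3]
opening: 0.004
```

>>> send_rows(
  plan="0 -2 4 0.015 0; 0 -1 4 0.01 0; 0 0 4 0 0",
)

```text
t: 4.8
eef_pos: [567.1, -13.0, 78.0]
tcp_rot: [3.109, 0.003, 1.683]
ft_force: [-23.1, 0.4, 69.2]
opening: 0.004
```

>>> send_rows(
  plan="0 0 -4 0 0; 0 0 -10 0 0; 0 -3 -25 0 0; 0 0 -35 0 0; 0 0 -35 0 0; 0 0 0 0 0",
)

```text
t: 5.4
eef_pos: [560.8, -13.5, 194.2]
tcp_rot: [3.104, 0.004, 1.683]
ft_force: [-0.2, -0.1, -0.2]
opening: 0.005
```

Run:
```python
from h import *
p=eyes.read_camera("wrist"); save(p,"w3.png",s=1.5); s=env.state(); print(s["t"],s["eef_pos"],s["tcp_rot"],s["ft_force"])
q=eyes.read_camera("side"); save(q,"s3.png",(210,140,100,75),7)
```

```text
5.45 [560.01137038 -13.37645898 192.10848204] [3.10708338 0.00320357 1.68346466] [ 0.18163636 -0.58052444 -0.0878356 ]
```

View pics/w3.png

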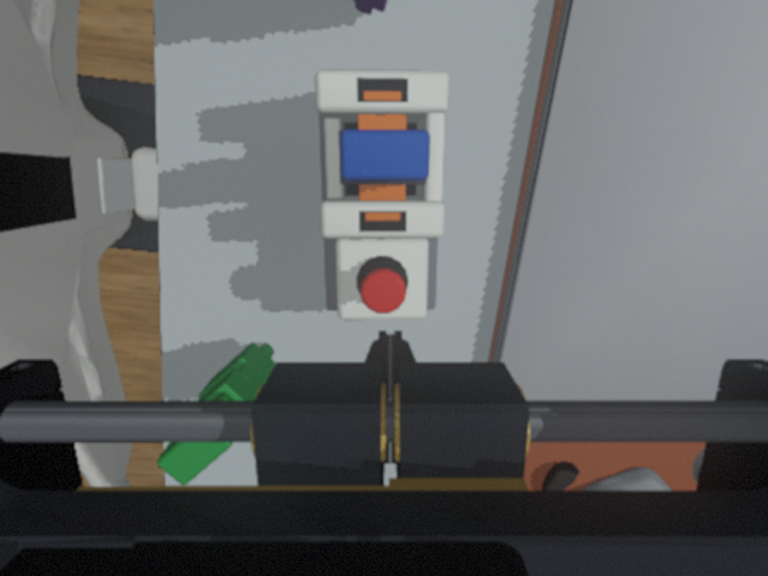

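View pics/s3.png

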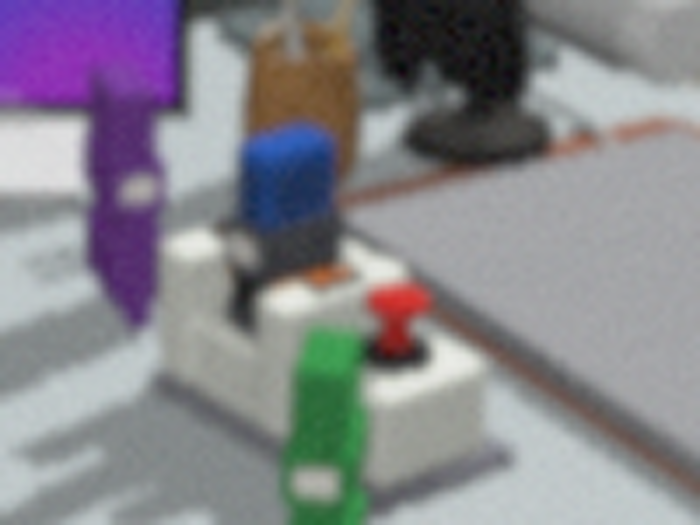

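>>> send_rows(
  plan="40 1 0 0.01 95; 40 1 0 0 95; 0 0 0 0 95; 0 0 0 0 95",
)

```text
t: 5.9
eef_pos: [551.0, 68.0, 185.2]
tcp_rot: [3.117, 0.002, 1.671]
ft_force: [0.2, 0.3, 0.4]
opening: 0.285
```

```bash
cat > m.py <<'E'
from h import *
import sys
p=eyes.read_camera("wrist"); save(p,sys.argv[1],s=1.5); s=env.state(); print(s["t"],s["eef_pos"],s["tcp_rot"],s["ft_force"],s["moment"],s["joints"],s["opening"])
im=p["image"].astype(int); R,G,B=im[...,0],im[...,1],im[...,2]
blue=(B>90)&(R<80)&(G<110); blue[300:]=0
n,l,st,c=cv2.connectedComponentsWithStats(blue.astype(np.uint8)); i=1+np.argmax(st[1:,4]); 
r=cv2.minAreaRect(np.argwhere(l==i)[:,::-1].astype(np.float32)); b=cv2.boxPoints(r)
w=[onz(p,*q,138).round(1)[:2].tolist() for q in b]; print("rect",np.round(b,0).tolist(),w,"blue",onz(p,*r[0],138).round(1))
E
python3 m.py w4.png
```

```text
5.95 [550.96948065  67.8582617  185.15933352] [3.11693325e+00 1.41813774e-03 1.67058731e+00] [-0.17540747  0.26944623 -0.13624414] [-0.08911118  0.00568873  0.00937491] [ 3.07504438e-03  4.16295216e-01  1.78279553e+00  1.22113021e-03
  9.17821180e-01 -9.74633542e-02] 0.3242890199825659
rect [[228.0, 192.0], [284.0, 186.0], [288.0, 225.0], [232.0, 231.0]] [[527.4, 84.1], [568.7, 92.3], [575.5, 61.4], [532.7, 52.9]] blue [551.  73. 138.]
```

View pics/w4.png

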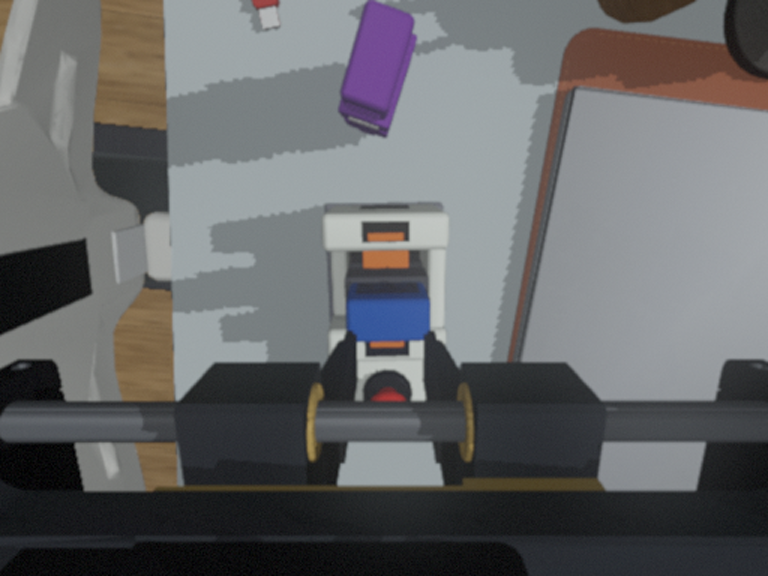

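>>> send_rows(
  plan="0 1 0 0 95; 0 0 0 0 95; 0 0 0 0 95; 0 0 0 0 95; 0 0 0 0 95; 0 0 0 0 95",
)

```text
t: 6.55
eef_pos: [552.2, 64.8, 183.9]
tcp_rot: [3.119, 0.001, 1.667]
ft_force: [-0.3, 0.1, 0.4]
opening: 0.829
```

```bash
python3 m.py w5.png
```

```text
6.6 [552.18936456  64.81480787 183.92000371] [3.11881339e+00 1.48777736e-03 1.66677843e+00] [ 0.32141624  0.26137081 -0.37207076] [-0.09785246 -0.02710234 -0.01295705] [-2.33761158e-03  4.19589669e-01  1.78094284e+00  9.51049088e-04
  9.18245081e-01 -9.89055369e-02] 0.8712843052443529
rect [[225.0, 194.0], [282.0, 183.0], [289.0, 221.0], [232.0, 231.0]] [[526.9, 79.6], [568.3, 91.3], [576.9, 62.5], [534.0, 50.2]] blue [551.5  71.2 138. ]
```

>>> send_rows(
  plan="4 0 0 0 90; 0 0 22 0 90; 0 0 22 0 90; 0 0 20 0 90; 0 0 12 0 90; 0 0 0 0 90; 0 0 0 0 90",
)

```text
t: 7.3
eef_pos: [554.6, 70.5, 107.0]
tcp_rot: [3.115, 0.002, 1.667]
ft_force: [-0.3, -1.2, 0.3]
opening: 0.946
```

```bash
python3 m.py w6.png
```

```text
7.35 [554.6112125  70.4714579 107.1811635] [3.11501590e+00 1.67402375e-03 1.66730688e+00] [ 0.32688242 -0.48005158  0.14069853] [-0.03595819  0.04952571 -0.02466722] [ 7.90312754e-03  5.24112930e-01  1.85029584e+00  1.01477712e-03
  7.40563530e-01 -8.93695579e-02] 0.9465392911136762
rect [[212.0, 221.0], [295.0, 221.0], [295.0, 266.0], [212.0, 266.0]] [[528.8, 92.2], [569.5, 95.7], [572.7, 71.2], [530.1, 67.7]] blue [550.1  82.  138. ]
```

View pics/w6.png

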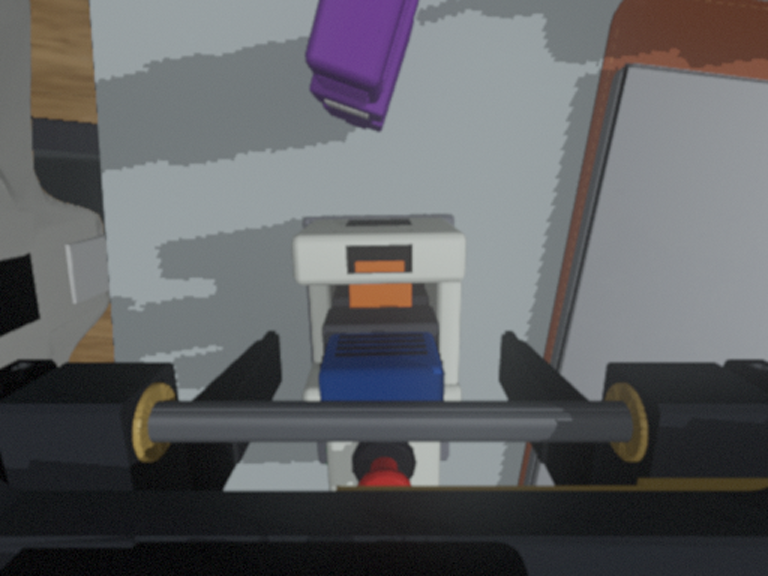

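>>> send_rows(
  plan="-1.5 -2.5 8 0 90; 0 0 0 0 60; 0 0 0 0 50; 0 0 0 0 50; 0 0 0 0 50; 0 0 0 0 50",
)

```text
t: 7.95
eef_pos: [553.3, 68.6, 100.9]
tcp_rot: [3.111, 0.002, 1.667]
ft_force: [0.2, 0.4, 0.3]
opening: 0.588
```

```bash
python3 m.py w7.png
```

```text
8.0 [553.22742739  68.59885799 100.88151072] [3.11117335e+00 2.01132959e-03 1.66724865e+00] [-0.99998681  0.36142881  0.68417999] [-0.10247636  0.11181403  0.05397433] [ 4.48834137e-03  5.30379212e-01  1.86185211e+00  1.20144122e-03
  7.18886252e-01 -9.28866539e-02] 0.5533886472554157
rect [[214.0, 245.0], [300.0, 245.0], [300.0, 266.0], [214.0, 266.0]] [[529.6, 80.6], [570.9, 83.9], [572.4, 72.7], [530.2, 69.4]] blue [550.6  76.7 138. ]
```

View pics/w7.png

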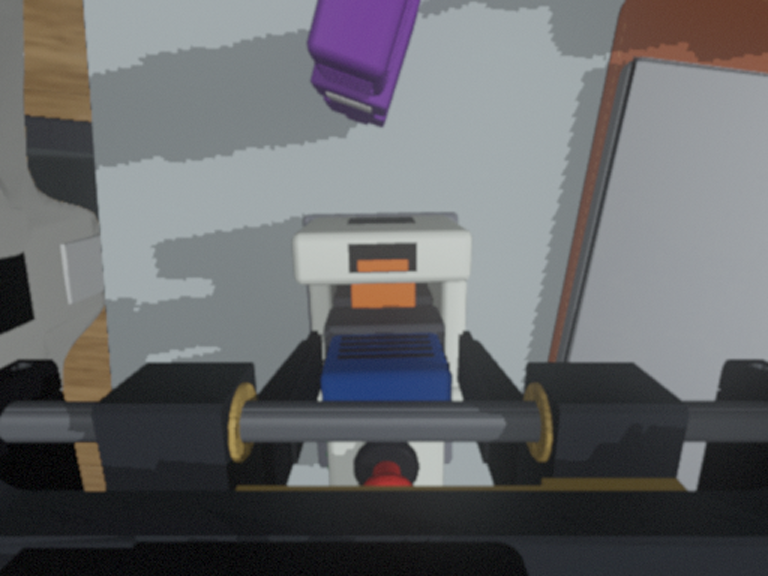

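>>> send_rows(
  plan="0 -1 0 0 45; 0 0 0 0 40; 0 0 0 0 20; 0 0 0 0 10; 0 0 0 0 5",
)

```text
t: 8.5
eef_pos: [551.9, 68.5, 101.0]
tcp_rot: [3.112, 0.002, 1.667]
ft_force: [-1.0, -0.1, 0.0]
opening: 0.462
```

```bash
python3 m.py w8.png
```

```text
8.55 [551.85837097  68.48710978 100.99058202] [3.11180543e+00 1.97709072e-03 1.66726068e+00] [-0.58780564  0.51972761  1.04794771] [-0.11944977  0.20587654 -0.00303277] [ 4.30603767e-03  5.28867971e-01  1.86470814e+00  1.17479107e-03
  7.18174145e-01 -9.30608597e-02] 0.4620485615159882
rect [[217.0, 266.0], [217.0, 246.0], [303.0, 246.0], [303.0, 266.0]] [[530.3, 69.4], [529.6, 80.0], [571.1, 83.4], [572.5, 72.7]] blue [550.8  76.4 138. ]
```

>>> send_rows(
  plan="3 0 0 0 0; 3 0 0 0 0; 3 0 0.2 0 0; 3 0 0.3 0 0",
)

```text
t: 8.95
eef_pos: [549.6, 78.2, 100.6]
tcp_rot: [3.115, 0.006, 1.669]
ft_force: [-0.2, -8.3, 4.7]
opening: 0.463
```

>>> send_rows(
  plan="3 0.5 0.3 0 0; 3 0 0.3 0 0; 0 0 0 0 0",
)

```text
t: 9.25
eef_pos: [549.2, 82.3, 100.4]
tcp_rot: [3.117, 0.011, 1.671]
ft_force: [0.4, -0.3, -1.3]
opening: 0.464
```

```bash
python3 m.py w9.png
```

```text
9.3 [549.19482208  82.42584976 100.39011238] [3.11690788 0.01011969 1.67085946] [-0.41245748 -3.35609885  1.01026513] [-0.72657385  0.1876353   0.02821384] [ 0.03420286  0.53058416  1.86326305 -0.01280951  0.72248799 -0.05648288] 0.4628890270742417
rect [[217.0, 266.0], [217.0, 248.0], [302.0, 248.0], [302.0, 266.0]] [[527.8, 83.7], [527.2, 93.3], [568.0, 96.9], [569.3, 87.3]] blue [548.   90.4 138. ]
```

View pics/w9.png

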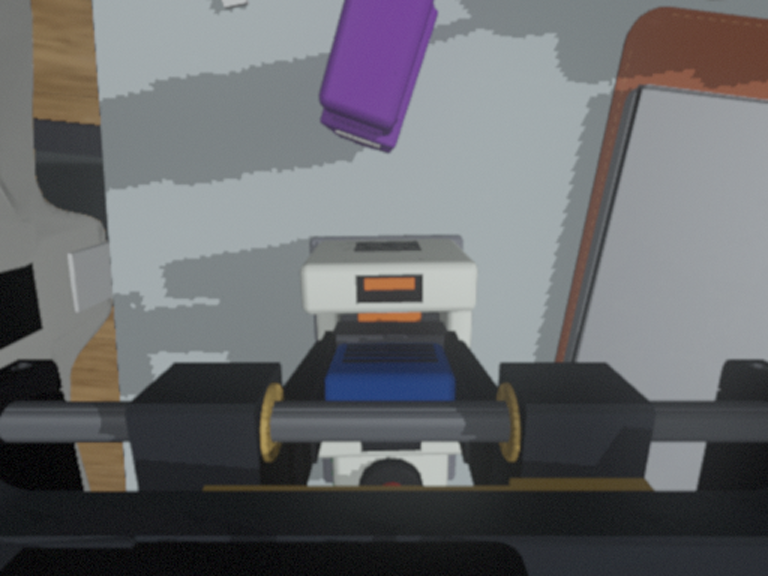

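>>> send_rows(
  plan="2.5 0 0.3 0 0; 2 0 0.2 0 0; 2 0 0.2 0 0",
)

```text
t: 9.6
eef_pos: [548.8, 86.3, 100.1]
tcp_rot: [3.117, 0.015, 1.673]
ft_force: [-0.1, -14.6, 4.5]
opening: 0.457
```

```bash
python3 m.py w10.png; python3 -c "
import cv2;a=cv2.imread('pics/w10.png');cv2.imwrite('pics/w10c.png',cv2.resize(a[210:410,270:510],None,fx=3,fy=3))"
```

```text
9.65 [548.8186024   86.35840239 100.14461713] [3.11716932 0.01512187 1.67314892] [ -0.97665853 -12.81775704   3.51059166] [-2.87618504  0.34333555 -0.03066829] [ 0.04390855  0.53140959  1.86250068 -0.02066529  0.72252106 -0.04329852] 0.46326751934740124
rect [[217.0, 266.0], [217.0, 249.0], [302.0, 249.0], [302.0, 266.0]] [[527.4, 88.0], [526.9, 97.1], [567.6, 100.7], [568.9, 91.6]] blue [547.6  94.4 138. ]
```

View pics/w10c.png

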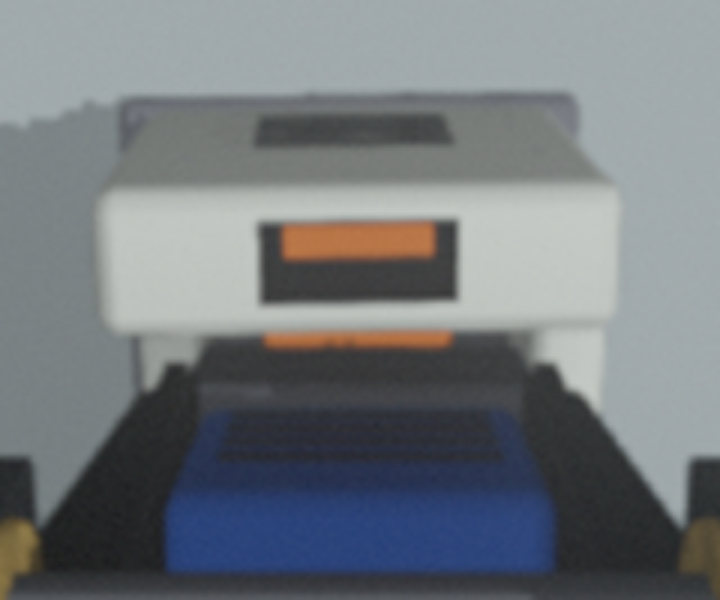

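>>> send_rows(
  plan="-4 0 -0.4 0 0; -4 0 -0.3 0 0; -4 0 -0.2 0 0; -4 0 0 0 0; -3 0.5 0 0 0; 0 0 0 0 0",
)

```text
t: 10.25
eef_pos: [550.5, 70.0, 101.2]
tcp_rot: [3.118, 0.009, 1.671]
ft_force: [-0.4, 0.6, 0.1]
opening: 0.46
```

>>> send_rows(
  plan="-4 0 0 0 0; -4 0 0 0 0; -4 0 0.2 0 0; -3 0 0.3 0 0; 0 0 0 0 0",
)

```text
t: 10.75
eef_pos: [551.7, 57.8, 101.0]
tcp_rot: [3.117, 0.004, 1.671]
ft_force: [-1.2, -0.2, -1.0]
opening: 0.459
```

```bash
python3 m.py w11.png
```

```text
10.8 [551.70439265  57.72207953 101.02122997] [3.11747358 0.00474752 1.6709403 ] [-0.09551713  3.29412925 -0.16670922] [0.52314194 0.25569351 0.07949789] [-0.01386184  0.5289363   1.86427744 -0.00297726  0.72387853 -0.11185654] 0.4630378024485787
rect [[217.0, 266.0], [217.0, 217.0], [302.0, 217.0], [302.0, 266.0]] [[530.3, 58.6], [528.7, 84.0], [568.5, 87.6], [572.1, 62.2]] blue [549.8  73.4 138. ]
```

View pics/w11.png

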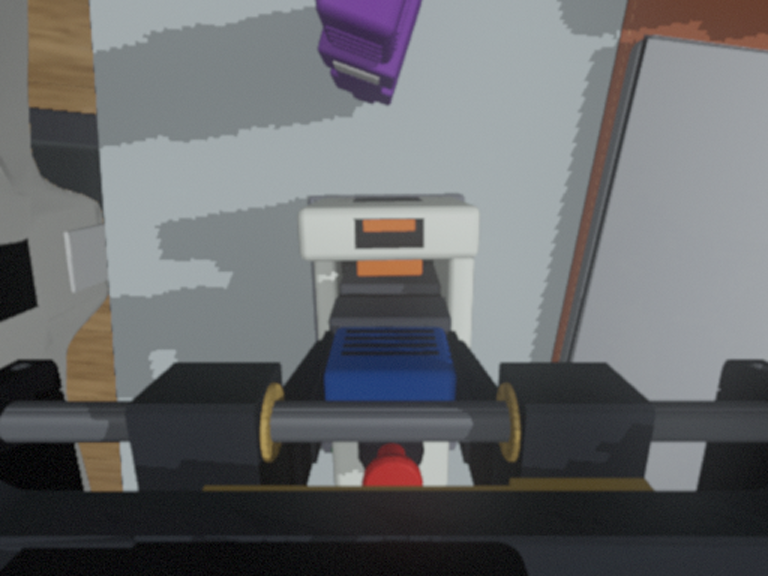

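>>> send_rows(
  plan="-3 0 0.3 0 0; -3 0 0.3 0 0; -2 0 0.2 0 0; 0 0 0 0 0",
)

```text
t: 11.2
eef_pos: [552.3, 52.2, 100.7]
tcp_rot: [3.117, 0.001, 1.67]
ft_force: [-1.0, 1.8, -0.4]
opening: 0.459
```

Run:
```python
from h import *
q=eyes.read_camera("side"); save(q,"s4.png",(210,140,100,75),7)
q=eyes.read_camera("top"); save(q,"t4.png",(195,160,80,50),8)
s=env.state(); print(s["t"],s["eef_pos"],s["tcp_rot"],s["ft_force"])
```

```text
11.3 [552.25678969  52.0559689  100.68950227] [3.11718303e+00 9.85952376e-04 1.67029009e+00] [-1.46641402  3.9206626   1.27725898]
```

View pics/s4.png

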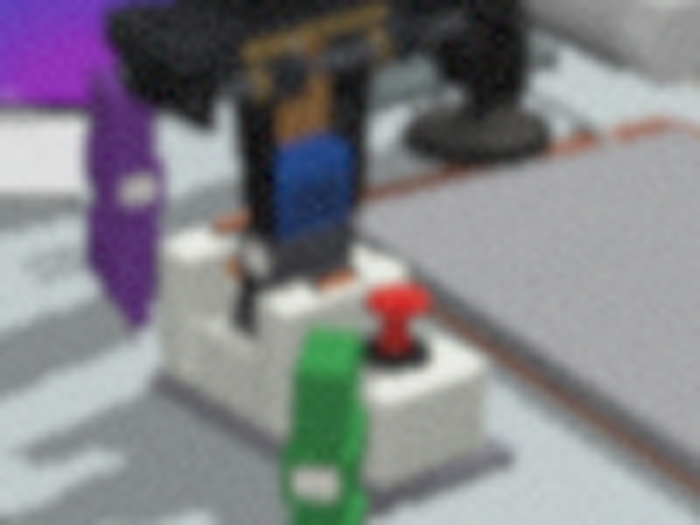

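View pics/t4.png

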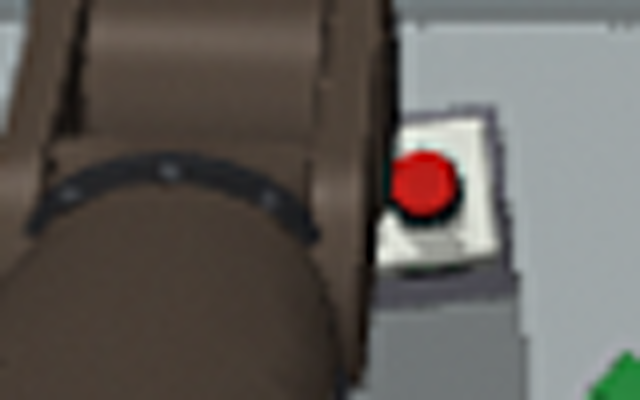

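>>> send_rows(
  plan="-2.5 0 0.2 0 0; -2 0 0.2 0 0; -2 0 0 0 0",
)

```text
t: 11.6
eef_pos: [552.6, 48.6, 100.8]
tcp_rot: [3.117, -0.004, 1.669]
ft_force: [-0.9, 15.3, 0.1]
opening: 0.463
```

Run:
```python
from h import *
q=eyes.read_camera("side"); save(q,"s5.png",(210,140,100,75),7)
s=env.state(); print(s["t"],s["eef_pos"],s["tcp_rot"],s["ft_force"],s["moment"])
```

```text
11.65 [552.57299017  48.54987457 100.75063884] [ 3.11698097 -0.00398526  1.66873677] [-1.29096974 14.07470799  3.0085411 ] [2.81215032 0.38775643 0.19158631]
```

View pics/s5.png

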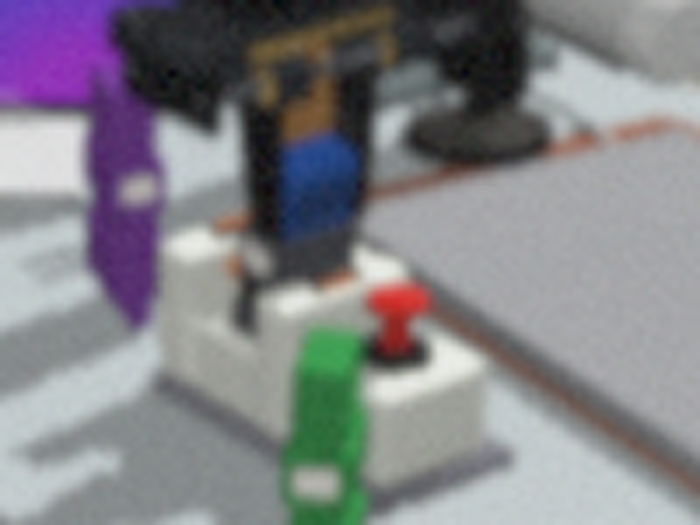

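>>> send_rows(
  plan="4 0 -0.3 0 0; 4 0 -0.2 0 0; 4 0 -0.2 0 0; 4 0 0 0 0; 3 0 0 0 0; 0 0 0 0 0",
)

```text
t: 12.25
eef_pos: [551.1, 63.8, 101.8]
tcp_rot: [3.117, 0.004, 1.673]
ft_force: [-0.3, -0.1, -2.4]
opening: 0.462
```

```bash
python3 m.py w12.png
python3 - <<'E'
from h import *
q=eyes.read_camera("side"); save(q,"s6.png",(210,140,100,75),7)
E
```

```text
12.3 [551.03128644  63.78804255 101.65912253] [3.11737444 0.00382931 1.67230101] [-0.97294094  0.04699102 -1.86059002] [-0.19811793  0.17803777  0.02358225] [-0.00320367  0.52796804  1.86382879 -0.00192388  0.72531095 -0.10333073] 0.4603662796689632
rect [[217.0, 266.0], [217.0, 218.0], [302.0, 218.0], [302.0, 266.0]] [[529.6, 64.1], [528.0, 89.2], [568.0, 92.9], [571.6, 67.8]] blue [549.2  78.8 138. ]
```

View pics/s6.png

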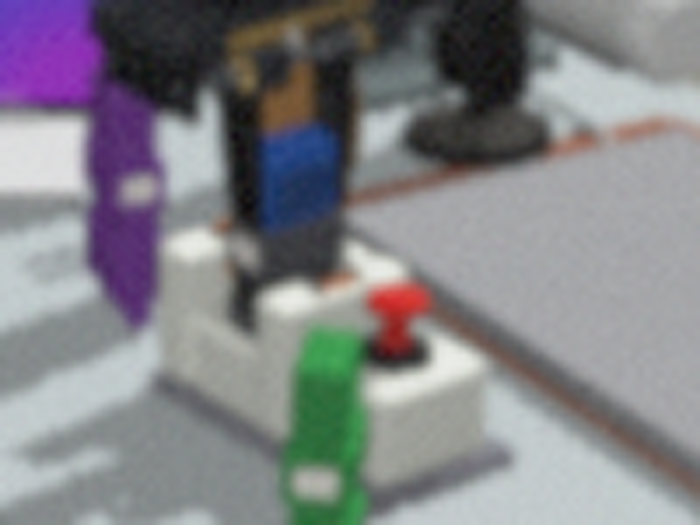

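View pics/w12.png

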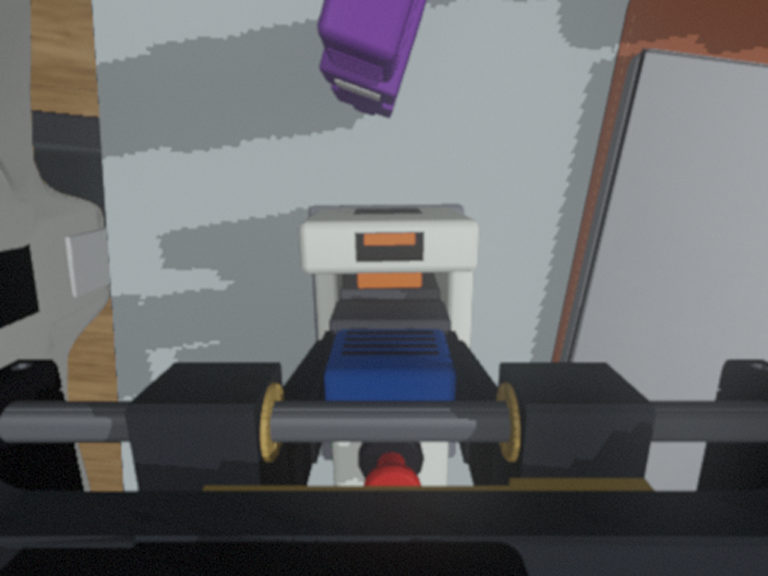

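>>> send_rows(
  plan="3 0.5 0 0 0; 1.5 0 0 0 0; 0 0 0 0 0",
)

```text
t: 12.65
eef_pos: [550.8, 67.4, 101.6]
tcp_rot: [3.119, 0.005, 1.673]
ft_force: [-0.7, -2.7, 0.7]
opening: 0.463
```

```bash
python3 m.py w13.png; python3 -c "
import cv2,numpy as np
a=cv2.imread('pics/w8.png');b=cv2.imread('pics/w13.png');cv2.imwrite('pics/w13c.png',np.hstack([cv2.resize(x[200:500,270:510],None,fx=1.65,fy=1.65) for x in (a,b)]))"
```

```text
12.7 [550.86144228  67.45909358 101.57176535] [3.11848895 0.005187   1.67270139] [-1.72241133 -3.77922529  1.03703348] [-0.91468391  0.3879784   0.08789327] [ 0.00426477  0.52874272  1.86246168 -0.00437714  0.72689362 -0.0944636 ] 0.4653214875723769
rect [[217.0, 266.0], [217.0, 220.0], [302.0, 220.0], [302.0, 266.0]] [[529.4, 67.9], [527.9, 92.0], [568.0, 95.7], [571.4, 71.6]] blue [549.1  82.1 138. ]
```

View pics/w13c.png

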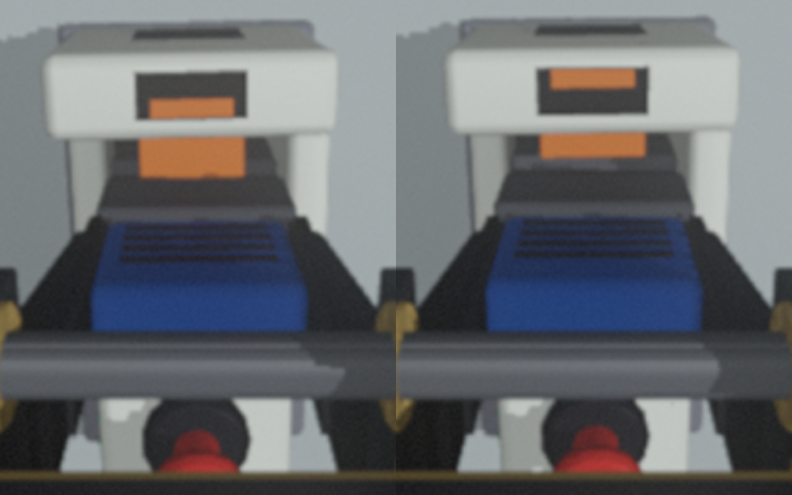

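>>> send_rows(
  plan="0 0.1 -4 0 0; 0 0.1 -4 0 0; 0 0 0 0 0",
)

```text
t: 13.0
eef_pos: [550.8, 67.9, 109.8]
tcp_rot: [3.119, 0.004, 1.672]
ft_force: [-0.3, -0.5, -2.4]
opening: 0.461
```

>>> send_rows(
  plan="0 0.2 -8 0 0; 0 0.2 -8 0 0; 0 0.2 -8 0 0; 0 0 0 0 0",
)

```text
t: 13.4
eef_pos: [550.7, 68.6, 136.3]
tcp_rot: [3.119, 0.003, 1.672]
ft_force: [-2.1, -0.0, -1.4]
opening: 0.46
```

```bash
python3 m.py w14.png
python3 - <<'E'
from h import *
q=eyes.read_camera("side"); save(q,"s7.png",(210,130,100,75),7)
E
```

```text
13.45 [550.73921146  68.556134   135.94663858] [3.118699   0.00338502 1.67152899] [-1.4924519   0.51215897 -1.22368412] [-0.17486158  0.38711245  0.00533436] [ 5.40845930e-03  4.79938592e-01  1.83270004e+00 -1.64945737e-03
  8.05842802e-01 -9.42344491e-02] 0.4645298909451377
rect [[217.0, 266.0], [217.0, 244.0], [302.0, 244.0], [302.0, 266.0]] [[526.6, 49.5], [525.6, 64.3], [577.4, 69.0], [579.5, 54.1]] blue [552.2  59.3 138. ]
```

View pics/s7.png

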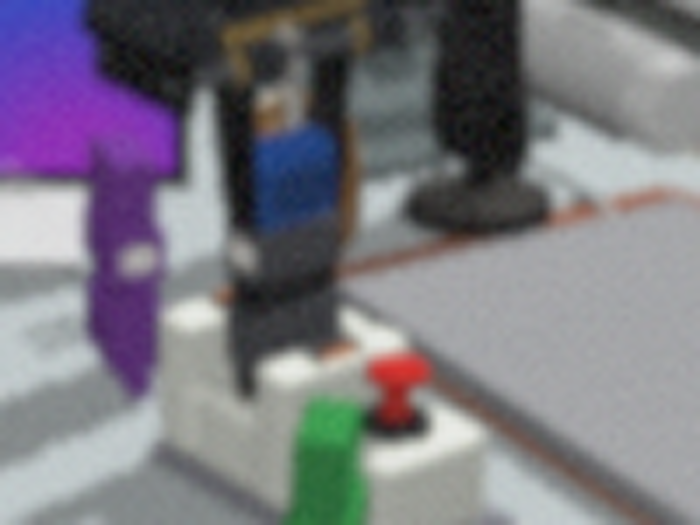

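View pics/w14.png

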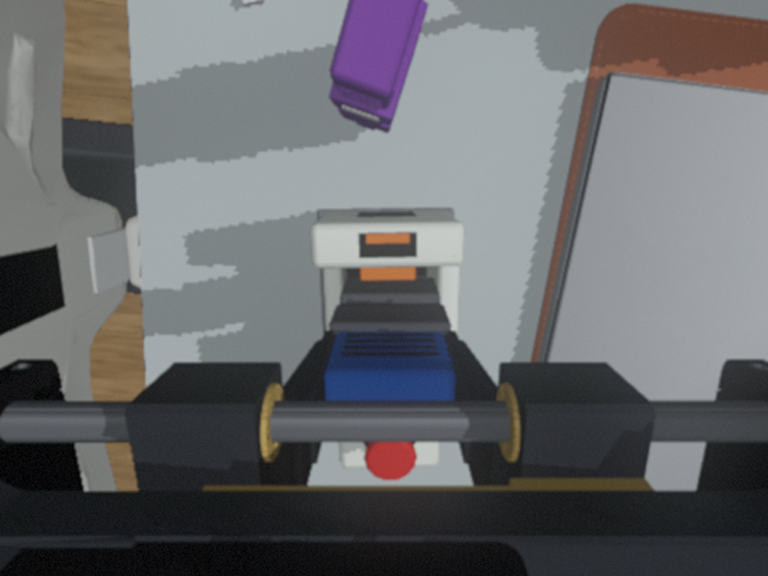

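>>> send_rows(
  plan="-0.2 -0.2 -8 0 0; -0.2 0.1 -8 0 0; -0.2 0.2 -8 0 0; 0 0.2 -8 0 0; 0 0 0 0 0",
)

```text
t: 14.0
eef_pos: [551.1, 68.0, 170.5]
tcp_rot: [3.117, 0.003, 1.671]
ft_force: [0.4, -0.2, -1.5]
opening: 0.46
```

>>> send_rows(
  plan="0 0.2 -9 0 0; 0 0.2 -9 0 0; 0 0.2 -8 0 0; 0 0 -4 0 0; 0 0 0 0 0; 0 0 0 0 0; 0 0 0 0 0",
)

```text
t: 14.7
eef_pos: [550.8, 68.1, 203.4]
tcp_rot: [3.117, 0.003, 1.671]
ft_force: [0.4, 0.2, -2.4]
opening: 0.464
```

```bash
python3 m.py w15.png
python3 - <<'E'
from h import *
q=eyes.read_camera("side"); save(q,"s8.png",(210,120,100,75),7)
# project expected upright cartridge axis: foot at z 108 under bay, shoulder etc.
for z in (108,124,200,238): print(z,[((proj(q,(552.9,68.3,z))-[210,120])*7).round(0).tolist()])
th=.101;ex=np.array([np.cos(th),np.sin(th),0]);ey=np.array([-np.sin(th),np.cos(th),0])
c=np.array([552.9,68.3,0])
for sx,sy in((-25,-15),(25,-15),(-25,15)):
  for z in (124,200): print(sx,sy,z,((proj(q,c+sx*ex+sy*ey+[0,0,z])-[210,120])*7).round(0))
E
```

```text
14.75 [550.79308251  68.0574129  203.27883191] [3.11682184 0.00336786 1.67124817] [ 0.33389193  0.77123405 -2.49035112] [-0.10168605  0.09850555 -0.00185818] [ 4.39741344e-03  3.94915839e-01  1.76209344e+00 -1.19157406e-03
  9.59604093e-01 -9.54245554e-02] 0.4603947055305215
rect [[217.0, 266.0], [217.0, 243.0], [302.0, 243.0], [302.0, 266.0]] [[521.4, 11.4], [520.1, 33.2], [592.6, 39.6], [595.6, 17.8]] blue [557.2  25.6 138. ]
108 [[284.0, 331.0]]
124 [[284.0, 300.0]]
200 [[286.0, 150.0]]
238 [[287.0, 73.0]]
-25 -15 124 [262. 323.]
-25 -15 200 [264. 171.]
25 -15 124 [345. 298.]
25 -15 200 [349. 148.]
-25 15 124 [223. 303.]
-25 15 200 [224. 152.]
```

View pics/s8.png

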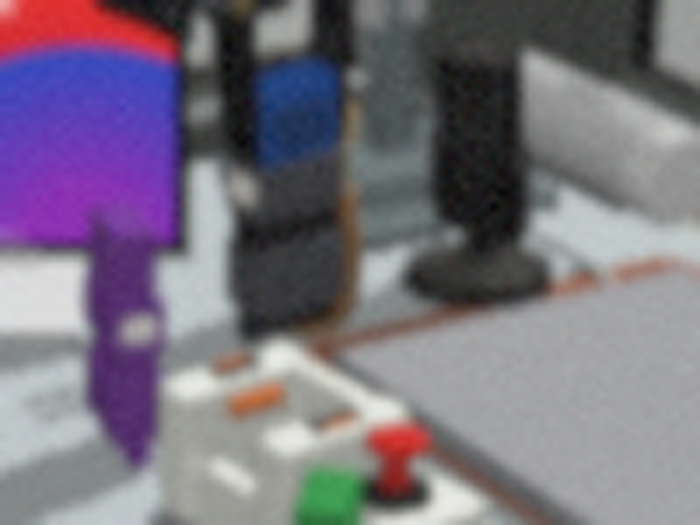

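View pics/w15.png

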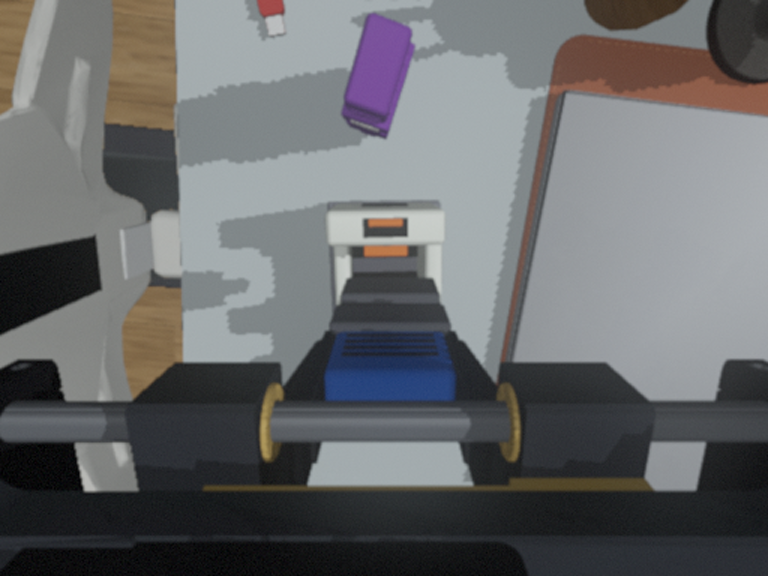

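Run:
```python
from h import *
q=eyes.read_camera("side"); l,t,S=235,122,20
im=cv2.cvtColor(q["image"],cv2.COLOR_RGB2BGR)[t:t+50,l:l+35]; im=cv2.convertScaleAbs(im,alpha=1.5,beta=15)
raw=cv2.resize(im,None,fx=11,fy=11,interpolation=cv2.INTER_CUBIC); ov=raw.copy()
from scipy.spatial.transform import Rotation as Ro
def box(c,R,dx,dy,z0,z1,col):
    P={}
    for a in(-1,1):
        for b in(-1,1):
            for k,z in enumerate((z0,z1)):
                X=c+R@np.array([a*dx/2,b*dy/2,z]); P[a,b,k]=tuple(((proj(q,X)-[l,t]+.5)*11).astype(int).tolist())
    for u in P:
        for v in P:
            if u<v and sum(x!=y for x,y in zip(u,v))==1: cv2.line(ov,P[u],P[v],col,1)
s=env.state()["eef_pos"]
R=Ro.from_euler('z',.1).as_matrix(); c=np.array([551.3,68.1,108.])
box(c,R,50,30,16,92,(0,255,255)); box(c,R,44,24,92,130,(0,255,0)); box(c,R,44,12,0,16,(255,0,255))
cv2.imwrite("pics/o1.png",np.hstack([raw,ov]))
```

```text
(no output)
```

View pics/o1.png

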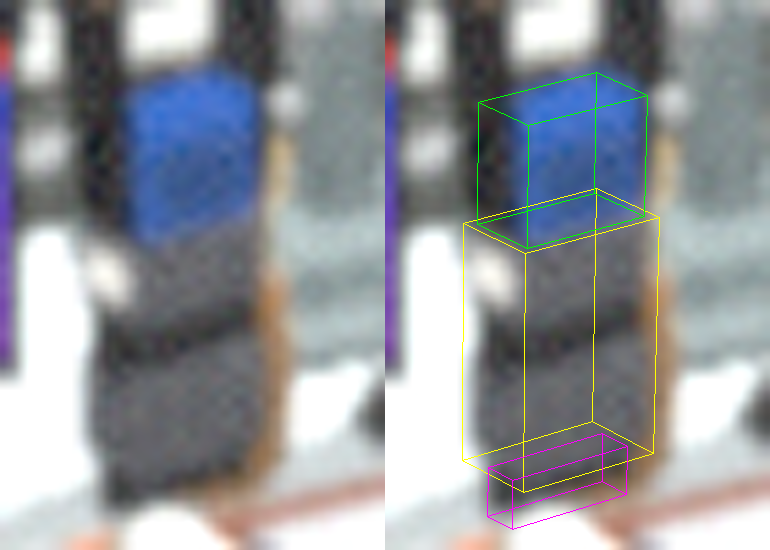

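>>> send_rows(
  plan="0 0 0 0 0; 0 0 0 0 0; 0 0 0 0 0; 0 0 0 0 0",
)

```text
t: 15.25
eef_pos: [550.7, 68.1, 202.7]
tcp_rot: [3.118, 0.003, 1.671]
ft_force: [-0.0, 0.2, -1.3]
opening: 0.458
```

Run:
```python
from h import *
s=env.state(); print(s["t"],s["eef_pos"],s["tcp_rot"],s["ft_force"],s["opening"],abs(s["qvel"]).max())
q=eyes.read_camera("side"); save(q,"s9.png",(190,110,220,190),3)
print(job_done())
```

```text
15.25 [550.68331567  68.0535433  202.74659605] [3.11777661 0.00328955 1.67129196] [-0.02017836  0.22278063 -1.3293036 ] 0.4576609755708519 0.0018836218810295796
the job is handed in; nothing more can be done
None
```

View pics/s9.png

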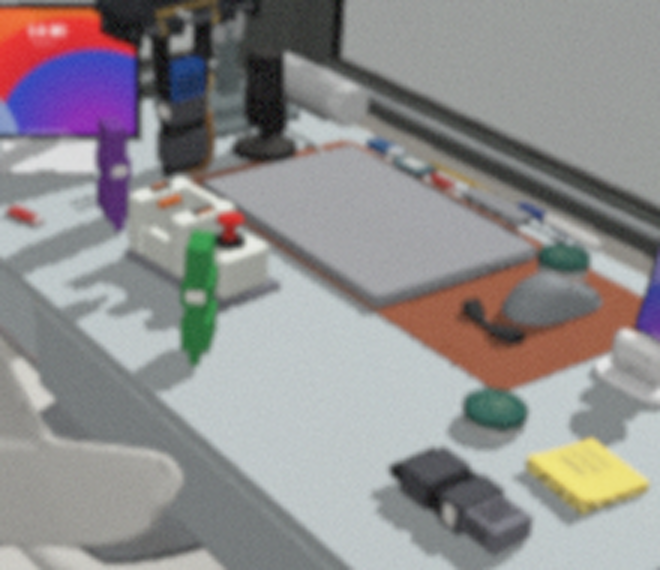

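The cartridge is out of the dock and held in the gripper over its bay. I handed the job in at about 15 s.

- **Plunger:** I pushed it down to its stop with shut fingers and let it up. The side picture showed it back up.
- **Jaws:** I gripped the blue head across dock x and rocked it to +y, then to -y, until the sideways force rose to about 13–15 N each way. The left tab could be seen at the back of its slot. For the right jaw I had the force rise, a tab that appeared to have moved in the side view, and the fact that the cartridge then lifted freely.
- **Lift and hold:** The lift met no block. The gripper opening matches the 44 mm head and the arm was still at hand-in. The foot is about 30–32 mm above the tower tops.

Three of the checks were less exact:

- **Plunger force:** the wrist force at the stop reached about 69 N, under the 120 N limit but well above the 7 N the plunger needs.
- **Tilt:** the tool leans about 1.4° since that push, and the cartridge looks within 1–2° of upright.
- **Foot height:** the picture overlay and the lift distance disagree by 2–3 mm.

In the last picture the spare cartridge, the green and purple look-alikes, the tin, the sticky pad and the memory stick look unmoved. The card case was outside that picture, so I did not check it.

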